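# Stand the charged remotes in the caddy

### The job

Both remote controls have finished charging: take them off the sloped charging rack and stand them upright in the grey caddy, foot end down (the end that is down in the rack), the wide remote in the wide pocket and the narrow one in the narrow pocket. Lower each one until it stands on the pocket's floor instead of dropping it in, and leave the little earbud case between rack and caddy lying where it is.

Things in the scene. Friction and masses are not known exactly. Their poses are not given: they have to be found in the camera images.
- wide_remote: Wide remote: loose black bar 150 mm long, 48 wide, 16 thick, about 0.11 kg, leaning in either bay of the rack. Origin: centre of its foot (lower) end. z: along its length, foot to upper end; y: across its width; x: out of the button side. In the rack it leans 35 degrees (0.61 rad) from vertical, upper end towards the robot, buttons up and away. Its upper 65 mm are free of the rack on all sides.
- narrow_remote: Narrow remote: loose black bar 135 mm long, 30 wide, 16 thick, about 0.11 kg, leaning in either bay of the rack. Origin: centre of its foot (lower) end. z: along its length, foot to upper end; y: across its width; x: out of the button side. In the rack it leans 35 degrees (0.61 rad) from vertical, upper end towards the robot, buttons up and away. Its upper 50 mm are free of the rack on all sides.
- rack: Fixed sloped charging rack, base 150 x 220 x 12 mm, two white bays centred at own y = +65 and -65 mm. Origin: centre of underside; x away from the robot. A remote's foot centre rests at x = +30, z = +35 mm. Its back lies on a 22 mm wide spine (to 84 mm from the foot); cheeks 54 mm apart reach 24 mm up its sides, a lip 14 mm up the button side. It slides out along its length.
- caddy: Fixed grey caddy, 42 mm (own x) by 172 mm (own y), two open-topped pockets 80 mm high, walls 4, floor 6 mm: wide at own y = +55 mm, narrow at own y = -55 mm, between them a ledge 59 mm high with its two battery cells. Origin: on its underside.
- wide_pocket (a point): Centre of the inner floor of the caddy's wide pocket, 6 mm above the shelf; the pocket is 66 mm (caddy y) by 34 mm (caddy x) inside and 74 mm deep, mouth 74 mm above this point. Axes as the caddy's.
- narrow_pocket (a point): Centre of the inner floor of the caddy's narrow pocket, 6 mm above the shelf; the pocket is 46 mm (caddy y) by 34 mm (caddy x) inside and 74 mm deep, mouth 74 mm above this point. Axes as the caddy's.
- earbud_case: Loose small white rounded earbud case, 60 x 46 x 25 mm high, between rack and caddy; origin at its underside. A bystander.
There are look-alikes about, which are no part of the job. Leave any brown, orange or pink look-alike of the caddy alone.

How it is judged:
At the end, for the whole second after the job is handed in: Wide remote in the wide pocket, narrow one in the narrow pocket, foot end down: foot centre within 25 mm sideways of the pocket centre and less than 12 mm above its floor, leaning less than 0.26 rad (15 degrees), released and at rest (under 0.02 m/s) (horizontal distance between wide_remote and wide_pocket below 0.025 m and z of wide_remote in the frame of wide_pocket between -0.006 and 0.012 m and angle between each of wide_remote, narrow_remote's own z axis and vertical below 0.26 rad and linear speed of each of wide_remote, narrow_remote below 0.02 m/s and horizontal distance between narrow_remote and narrow_pocket below 0.025 m and z of narrow_remote in the frame of narrow_pocket between -0.006 and 0.012 m); the robot touches nothing.
It fails at once if the earbud case is pushed more than 30 mm from its place (distance of earbud_case from where it was at the start of the episode above 0.03 m).
It fails at once if the wide remote is dropped (falls freely faster than 0.6 m/s, a fall of about 2 cm) (linear speed of wide_remote above 0.6 m/s and contact force between the fingers and wide_remote below 0.05 N).
It fails at once if the narrow remote is dropped (falls freely faster than 0.6 m/s, a fall of about 2 cm) (linear speed of narrow_remote above 0.6 m/s and contact force between the fingers and narrow_remote below 0.05 N).
It also fails if it takes over 64 s, if anything falls off the work surface, if the arm or the gripper's body presses on something with over 40 N, if the wrist force passes 120 N, or if a joint passes its speed limit or range.

### The arm

A 7-joint arm with a two-finger parallel gripper is mounted at the origin on the work surface. World frame = base frame: x ahead of the robot, y to its left, z up, the work surface at z = 0. Lengths are in m, angles in rad, forces in N, time in s.
With the tool pointing down it reaches from about 0.425 to 0.925 m from the base axis. Payload 6.8 kg.
Tool frame: the origin (TCP) lies midway between the tips of the shut fingers; the grasp point (between the pads) lies 19 mm behind it (bot.pinch_z is the distance from the TCP to the grasp point, in m); z points along the fingers, y is the line along which they close (so a half turn about z gives the same grasp; the last joint's range is limited). The gripper opens to 85 mm and grips with 20 to 120 N. Pads are 22 mm wide; open, the fingers measure 114 mm over their backs; the gripper's body (76 mm by 85 mm) begins 54 mm behind the grasp point. The pads swing forward as they close: fully open they stand 13 mm farther back than shut.
Start: joints at [1.22, 0.477, 0.022, 1.555, -0.011, 1.109, -0.083], TCP at [0.162, -0.655, 0.231] pointing down, gripper open.
Joint ranges: [-2.96, 2.96], [-0.34, 2.1], [-1.41, 1.46], [0.24, 2.44], [-1.37, 4.51], [0.17, 1.92], [-2.96, 2.96]. Speed limits (rad/s): [2.39, 2.39, 3.14, 3.14, 3.14, 3.14, 3.14].

### API

Orientations are given as a unit quaternion [w, x, y, z].
In Python, from station import bot, imaging gives the robot as it stands. The module is installed in compiled form; this text tells all that it offers.
- The arm moves only by the tool carry_out, never from a script. Its argument "targets" is a list of rows, each a list of 5 numbers: the shift along the tool's x, y, z in cm, then the turn about the tool's z in degrees, then the opening, from -1 (shut) to 1 (fully open). In form: [[x, y, z, yaw, gripper], ...]. A call has 1 to 12 rows; each row shifts and turns the commanded pose from where the row before left it, along the tool's axes as they then stand; what a row does not reach is not made up. A row lasts 1/10 s, in which the tool goes at most 50 mm and 8.59 degrees, less where a joint would pass 70% of its speed; a pose out of reach is approached as far as the arm can. A call is refused whole if a number of a shift passes 5 or a number of a turn 8.59, either way. A call with a gripper value outside its range is refused whole. The fingers move at their own pace and stop on an object; "force" is the grip in N (left out, the last holds). Time passes only in rows, so rows that do not move let the fingers close. It gives the time, the measured TCP pose, the force, the opening and the grip force at its end, in the units of the state.
- bot.get_obs(): the state, without advancing time (a new reading comes with each control period).
- imaging.read_camera(name): name is "side" or "top"; returns the picture (400x640x3 uint8, red, green, blue); there is no depth.
- imaging.calibration(name): a dict with "fx", "fy", "cx", "cy" (pixels), "extrinsics" (4x4, takes a point from world to camera coordinates). Camera axes: x right, y up, looking along -z (the intrinsics and any distortion apply to the point x, -y, -z); pixel columns grow to the right and rows downward; lengths in m; the calibration is good to about 2 mm. A picture is of the moment at which its call begins. calibration takes no time and is no camera call.
- bot.hand_in(): hands the job in; it is judged then, once.
The state is a dict: "t": time; "q": joint angles; "joint_vel": joint speeds; "joint_torque": joint torques, N m; "eef_pos": TCP position; "tool_rot": TCP orientation; "contact_force": force on the tool from outside, world axes, zero at the start; "torque": the same for the moment, N m; "gripper_width": opening from 0.0 (shut) to 1.0 (fully open); "grasp_force": force on a finger pad.
Only numpy, scipy, OpenCV 4.12 (cv2) and the standard library are available. Lean on these libraries where they do the work, as an engineer would, in place of code of your own. Each camera call takes 0.05 s, during which the arm holds its last target. There are 200 camera calls.

## Working session

There is one attempt and no reset: what is moved stays moved. The work goes in short steps, Python scripts to look and compute and a tool call to move; the robot and the scene stay as the last step left them, time stands still between calls to the robot, and variables do not carry over. Pictures are saved under pics/ and viewed, at most 13 in all, crops included, and the job is handed in when it is done.

Besides the shell and the picture viewer there is one more tool, called after ">>>" in YAML: its name, and indented under it one key for each argument. carry_out: Moves the arm, as the interface text tells. Its arguments: {"type":"object","properties":{"targets":{"type":"array"},"force":{"type":"number"}},"required":["targets"]}

```bash
mkdir -p pics
python3 - <<'E'
from station import bot, imaging
import cv2
for n in("side","top"):
    im=imaging.read_camera(n); cv2.imwrite(f"pics/{n}0.png",im[:,:,::-1]); c=imaging.calibration(n); print(n,c)
o=bot.get_obs(); print(o, bot.pinch_z)
E
```

```text
side {'fx': 411.99680089729554, 'fy': 411.99680089729554, 'cx': 322.9577130408533, 'cy': 198.4899026477325, 'extrinsics': array([[-0.838909  , -0.54404439,  0.0157286 ,  0.5356245 ],
       [ 0.39310548, -0.58567026,  0.70884302, -0.22594738],
       [-0.3764303 ,  0.60083779,  0.70519088, -1.01260809],
       [ 0.        ,  0.        ,  0.        ,  1.        ]])}
top {'fx': 398.20696826647867, 'fy': 398.20696826647867, 'cx': 322.6692891442891, 'cy': 200.0553674200147, 'extrinsics': array([[-0.01344365, -0.99983729, -0.01202787,  0.11914245],
       [ 0.9918793 , -0.01485616,  0.12631213, -0.56760284],
       [-0.12647026, -0.01023209,  0.99191763, -1.08463018],
       [ 0.        ,  0.        ,  0.        ,  1.        ]])}
{'t': 0.1, 'q': array([ 1.21988717,  0.47773896,  0.02232021,  1.55632373, -0.01147306,
        1.1093087 , -0.08311117]), 'joint_vel': array([ 3.93618967e-04, -1.89604492e-03, -2.21196213e-04, -1.18171111e-03,
       -9.06261478e-04,  2.23898125e-06, -8.91572725e-04]), 'joint_torque': array([ 5.11343198e-03, -5.97762108e+01,  1.61426526e+00, -2.81952202e+01,
        1.28634754e-02,  5.05880904e-03,  4.52746406e-05]), 'eef_pos': array([ 0.16216065, -0.65469231,  0.23042026]), 'tool_rot': array([-8.08453336e-04,  9.92636684e-01,  1.21126930e-01, -1.66255742e-04]), 'contact_force': array([0.48048673, 0.39866449, 0.01680491]), 'torque': array([ 0.01209041, -0.00773022,  0.0536793 ]), 'grasp_force': 0.0, 'gripper_width': 1.000625408506698} 0.0187
```

View pics/side0.png

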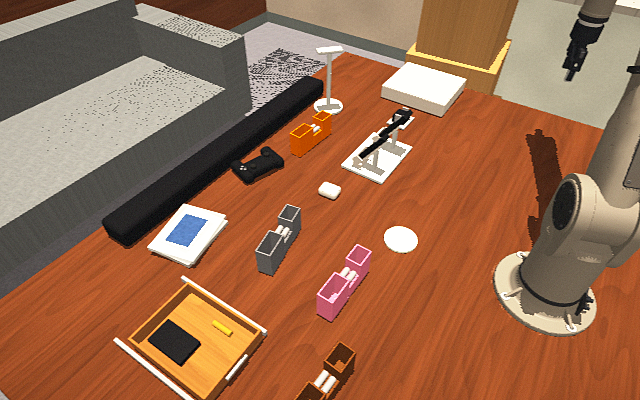

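View pics/top0.png

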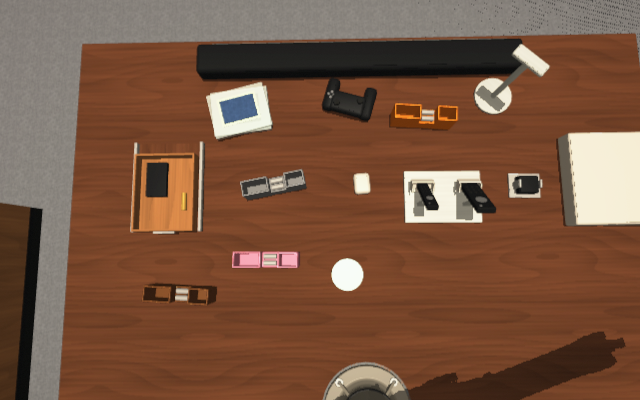

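Top picture: the grey caddy is at about (273,184), with the larger pocket on the left (+y). The white rack is at (443,197), with the narrow remote at (427,197) and the wide one at (478,198). The earbud case is at (362,183). Caddy look-alikes are orange (425,116), pink (266,260) and brown (180,295), and there is a black object on a white pad at (525,185). Next I'll enlarge the rack and caddy to confirm.

Run:
```python
import cv2,numpy as np
def crop(im,x0,y0,x1,y1,k):
    c=cv2.resize(im[y0:y1,x0:x1],None,fx=k,fy=k,interpolation=cv2.INTER_CUBIC)
    for x in range(-(-x0//10)*10,x1,10):
        cv2.line(c,((x-x0)*k,0),((x-x0)*k,6),(0,255,0),1); cv2.putText(c,str(x),((x-x0)*k+2,14),0,.35,(0,255,255),1)
    for y in range(-(-y0//10)*10,y1,10):
        cv2.line(c,(0,(y-y0)*k),(6,(y-y0)*k),(0,255,0),1); cv2.putText(c,str(y),(8,(y-y0)*k+4),0,.35,(0,255,255),1)
    return c
t=cv2.imread("pics/top0.png"); s=cv2.imread("pics/side0.png")
cv2.imwrite("pics/c1.png",np.vstack([crop(t,395,163,505,231,5),crop(t,232,165,310,202,7)[:, :550] if 0 else cv2.copyMakeBorder(crop(t,232,165,310,202,7),0,0,0,4,0)]) if 0 else np.vstack([crop(t,395,163,507,231,5)[:,:546],crop(t,232,165,310,202,7)]))
cv2.imwrite("pics/c2.png",np.hstack([crop(s,335,95,420,190,6)[:560,:],crop(s,250,197,306,290,5)[:460].copy() if 0 else cv2.copyMakeBorder(crop(s,250,200,306,280,5),0,160,0,0,cv2.BORDER_CONSTANT)]))
```

```text
(no output)
```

View pics/c1.png

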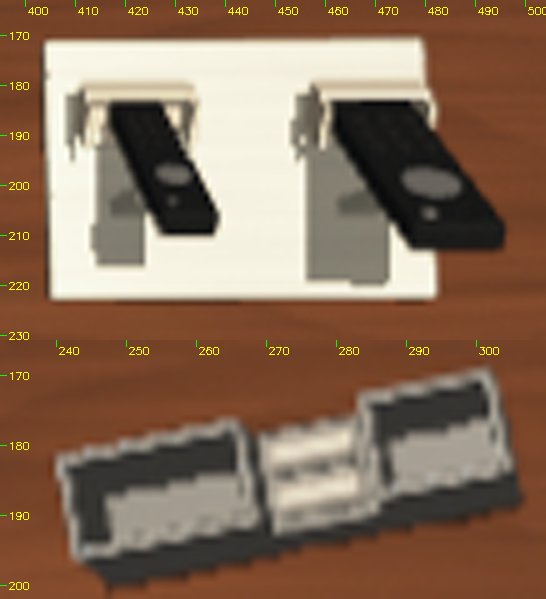

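View pics/c2.png

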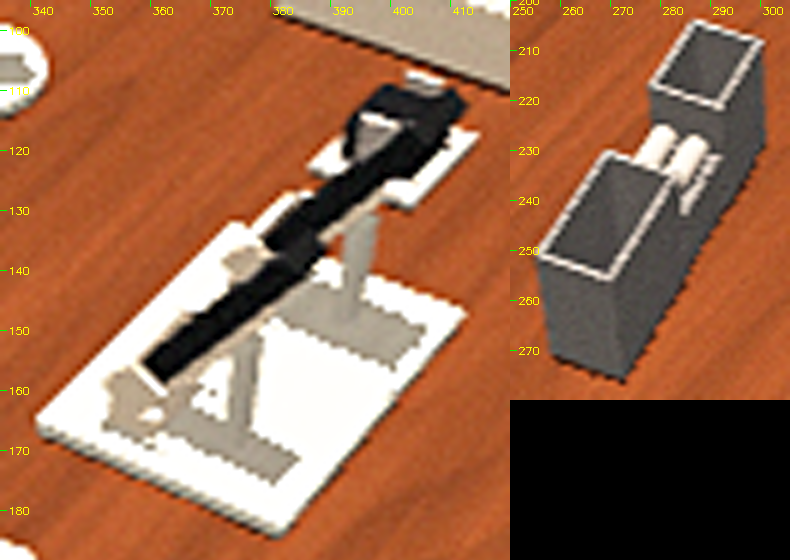

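The crops confirm it. The rack has the narrow remote in its left bay and the wide one in its right bay, and the grey caddy has its wide pocket to the left. The object behind the rack at side (405,110) is a separate black look-alike on its own pad. Now I'll fit poses to the corners from both views.

```bash
cat > h.py <<'E'
from station import bot, imaging
import numpy as np
from scipy.optimize import least_squares
C={n:imaging.calibration(n) for n in("top","side")}
def proj(n,P):
    c=C[n];E=c["extrinsics"];p=np.atleast_2d(P)@E[:3,:3].T+E[:3,3]
    return np.c_[c["cx"]+c["fx"]*p[:,0]/-p[:,2],c["cy"]+c["fy"]*-p[:,1]/-p[:,2]]
def W(pose,L):
    x,y,a=pose;R=np.array([[np.cos(a),-np.sin(a),0],[np.sin(a),np.cos(a),0],[0,0,1]])
    return np.atleast_2d(L)@R.T+[x,y,0]
def fit(obs,p0):  # obs: cam,local,px
    f=lambda p:np.concatenate([(proj(n,W(p,l))-u).ravel() for n,l,u in obs])
    return least_squares(f,p0,loss="soft_l1"),f
E
cat > m.py <<'E'
from h import *
z=.012;L=lambda a,z:np.c_[np.array(a)/1000,np.full(len(a),z)]
rk=L([(75,110),(75,-110),(-75,110),(-75,-110)],z)
R,f=fit([("top",rk,np.array([(404,171),(479.6,170.6),(405,222.8),(482.2,222.6)])),
 ("side",rk[[0,1,2,3]],np.array([(341.2,165),(374.2,132),(382,183.5),(412.7,147.2)]))],[.6,-.2,0])
print("rack",R.x.round(4),f(R.x).round(1))
cd=L([(21,92),(21,18),(-21,92),(-21,18),(21,-28),(21,-82),(-21,-82),(-21,-28)],.08)
K,g=fit([("top",cd,np.array([(240.1,181.9),(265.9,176.4),(243.4,196),(268.9,191.4),(283.4,173.1),(302,169.3),(305.1,183.3),(286.3,187.1)])),
 ("side",cd,np.array([(256,250.6),(269.4,230),(270,255.8),(283,236),(278,216.6),(287.4,204.4),(300.6,208),(292,221.4)]))],[.6,.2,0])
print("caddy",K.x.round(4),g(K.x).round(1))
for nm,y in(("wide",.055),("narrow",-.055)):print(nm,W(K.x,[0,y,.006]).round(4))
s,c=np.sin(.611),np.cos(.611)
for nm,y,l,w in(("wide",-.065,.15,.024),("narrow",.065,.135,.015)):
    ft=np.array([.03,y,.035]);ax=np.array([-s,0,c])
    print(nm,"foot",W(R.x,ft).round(4),"end",W(R.x,ft+l*ax).round(4),"grasp",W(R.x,ft+(l-.025)*ax).round(4))
    bx=np.array([c,0,s])*.008
    q=[ft+l*ax+i*bx+[0,j*w,0] for i in(1,-1) for j in(1,-1)]
    for n in C:print(n,proj(n,W(R.x,q)).round(1).tolist())
E
python3 m.py
```

```text
rack [ 0.5753 -0.2326 -0.0147] [-0.6  0.6  0.1  0.9 -0.3  0.5  0.   0.8 -0.8 -1.1 -0.7 -1.2 -0.2 -1.6
 -0.3 -1.4]
caddy [0.6131 0.2423 0.1853] [-0.5  0.1  0.3  0.3 -1.1  0.9  0.1  0.2 -0.6  0.2  0.1  0.2 -0.   1.
 -0.7  1.1 -1.4 -0.3 -0.4 -1.3  0.2 -0.   1.  -2.2 -0.7 -0.3 -1.  -1.7
  0.2 -0.9 -0.  -0.3]
wide [[0.603  0.2964 0.006 ]]
narrow [[0.6233 0.1883 0.006 ]]
wide foot [[ 0.6044 -0.298   0.035 ]] end [[ 0.5183 -0.2968  0.1579]] grasp [[ 0.5327 -0.297   0.1374]]
top [[477.1, 209.0], [496.6, 209.0], [476.0, 214.6], [495.3, 214.6]]
side [[403.4, 114.9], [410.2, 107.9], [406.8, 118.9], [413.5, 111.7]]
narrow foot [[ 0.6063 -0.168   0.035 ]] end [[ 0.5289 -0.1669  0.1456]] grasp [[ 0.5432 -0.1671  0.1251]]
top [[426.8, 206.1], [438.8, 206.1], [426.1, 211.6], [438.0, 211.6]]
side [[381.8, 136.6], [386.6, 131.7], [385.4, 140.8], [390.1, 135.7]]
```

The rack and caddy fits agree to about 1 px, and the predicted remote ends match the picture to within about 2 px. I'll align the tool and move above the wide remote.

>>> carry_out:
  targets:
    - [0, 0, 0, 7.4, 1]
    - [0, 0, 0, 7.4, 1]
    - [3.2, -3.1, 0, 0, 1]
    - [3.2, -3.1, 0, 0, 1]
    - [3.2, -3.1, 0, 0, 1]
    - [3.2, -3.1, 0, 0, 1]
    - [3.2, -3.1, 0, 0, 1]
    - [3.2, -3.1, 0, 0, 1]
    - [3.2, -3.1, 0, 0, 1]
    - [3.2, -3.1, 0, 0, 1]
    - [3.2, -3.1, 0, 0, 1]
    - [0, 0, 0, 0, 1]
  force: 40

```text
t: 1.3
eef_pos: [0.4604, -0.3739, 0.231]
tool_rot: [-0.002, 1.0, -0.002, 0.001]
contact_force: [0.9, 0.3, -0.6]
gripper_width: 0.997
grasp_force: 0.0
```

>>> carry_out:
  targets:
    - [2.5, -2.6, 0, 0.5, 1]
    - [2.5, -2.6, 0, 0, 1]
    - [2.4, -2.5, 0, 0, 1]
    - [0, 0, 0, 0, 1]
    - [0, 0, 2.8, 0, 1]
    - [0, 0, 2.8, 0, 1]
    - [0, 0, 2.8, 0, 1]
    - [0, 0, 2.8, 0, 1]
    - [0, 0, 0, 0, 1]
    - [0, 0, 0, 0, 1]

```text
t: 2.3
eef_pos: [0.5296, -0.3059, 0.1194]
tool_rot: [-0.0, 1.0, -0.012, -0.001]
contact_force: [1.1, -0.3, 0.2]
gripper_width: 0.994
grasp_force: 0.0
```

Run:
```python
from station import bot, imaging
import cv2,numpy as np
t=imaging.read_camera("top")[130:250,400:540,::-1]; s=imaging.read_camera("side")[70:190,320:460,::-1]
cv2.imwrite("pics/g1.png",np.hstack([cv2.resize(t,None,fx=2.8,fy=4*.7),cv2.resize(s,None,fx=2.8,fy=2.8)]))
o=bot.get_obs();print(o["eef_pos"],o["contact_force"])
```

```text
[ 0.53099327 -0.30617799  0.12095983] [-0.04373947 -0.18825932  1.0970631 ]
```

View pics/g1.png

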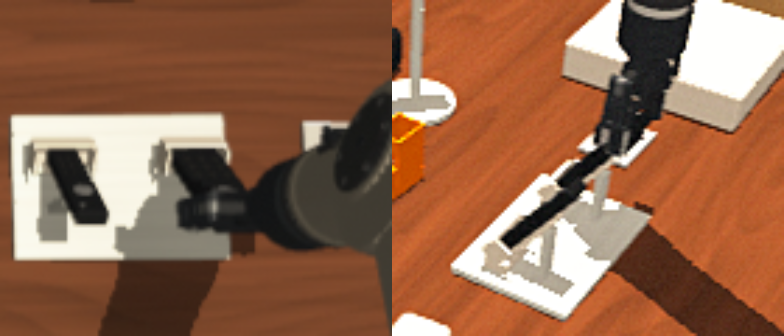

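The fingers straddle the wide remote's free upper end (gripper tip at about (205,205) in the left crop, on the end of the remote). The tool is about 8 mm too far in -y, so I'll centre it and then close.

>>> carry_out:
  targets:
    - [0.2, -0.8, 0, 0, 1]
    - [0, 0, 0, 0, 1]
    - [0, 0, 0, 0, -1]
    - [0, 0, 0, 0, -1]
    - [0, 0, 0, 0, -1]
    - [0, 0, 0, 0, -1]
    - [0, 0, 0, 0, -1]
    - [0, 0, 0, 0, -1]
    - [0, 0, 0, 0, -1]
    - [0, 0, 0, 0, -1]
  force: 25

```text
t: 3.4
eef_pos: [0.5324, -0.2974, 0.1196]
tool_rot: [0.0, 1.0, -0.012, 0.0]
contact_force: [-2.1, 0.6, 4.8]
gripper_width: 0.561
grasp_force: 26.3
```

>>> carry_out:
  targets:
    - [-0.29, 0, -0.41, 0, -1]
    - [-0.57, 0, -0.82, 0, -1]
    - [-0.57, 0, -0.82, 0, -1]
    - [-0.86, 0, -1.23, 0, -1]
    - [-0.86, 0, -1.23, 0, -1]
    - [-0.86, 0, -1.23, 0, -1]
    - [-0.86, 0, -1.23, 0, -1]
    - [0, 0, -2, 0, -1]
    - [0, 0, -2, 0, -1]
    - [0, 0, 0, 0, -1]

```text
t: 4.4
eef_pos: [0.4845, -0.2971, 0.2324]
tool_rot: [0.001, 1.0, -0.012, 0.002]
contact_force: [0.6, -0.7, -2.1]
gripper_width: 0.562
grasp_force: 26.1
```

Run:
```python
from station import bot, imaging
import cv2,numpy as np
s=imaging.read_camera("side")[30:190,320:460,::-1]
cv2.imwrite("pics/g2.png",cv2.resize(s,None,fx=3.7,fy=3.7))
o=bot.get_obs();print(o["eef_pos"],o["contact_force"],o["torque"])
```

```text
[ 0.48383614 -0.29665211  0.23065153] [ 0.0939301  -0.61217182 -0.25599989] [ 0.04390701  0.02807336 -0.04294853]
```

View pics/g2.png

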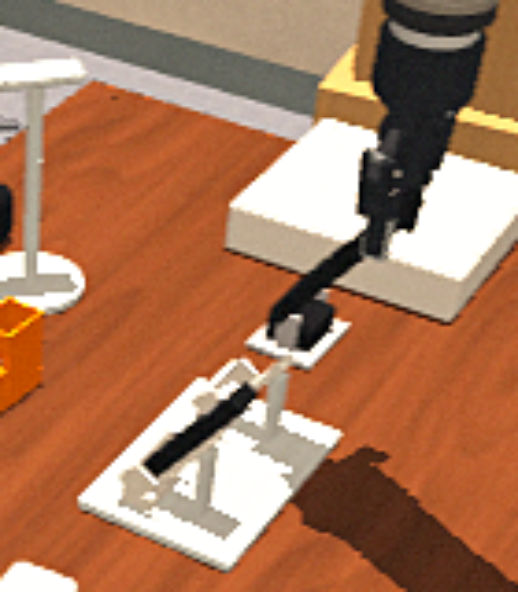

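Run:
```python
from h import *
g=np.array([.4842,-.2970,.2505])
for th in(25,30,35,40):
    t=np.radians(th);a=np.array([-np.sin(t),0,np.cos(t)]);b=np.array([np.cos(t),0,np.sin(t)])*.008
    f=g-.126*a;print(th,proj("side",[f,f-b+[0,.024,0],f+b+[0,.024,0]]).round(1).tolist())
```

```text
25 [[401.9, 117.2], [400.5, 122.5], [396.6, 119.2]]
30 [[399.3, 114.9], [397.8, 120.2], [394.1, 116.6]]
35 [[396.9, 112.3], [395.2, 117.8], [391.8, 114.0]]
40 [[394.7, 109.6], [392.8, 115.2], [389.7, 111.1]]
```

>>> carry_out:
  targets:
    - [0, 0, -2.5, 0, -1]
    - [0, -1.5, -2.5, 0, -1]
    - [0, -3, 0, 0, -1]
    - [0, -4, 0, 0, -1]
    - [0, -4, 0, 0, -1]
    - [0, -4, 0, 0, -1]
    - [0, -4, 0, 0, -1]
    - [0, -4, 0, 0, -1]
    - [0, -4, 0, 0, -1]
    - [0, -4, 0, 0, -1]
    - [0, -4, 0, 0, -1]
    - [0, -4, 0, 0, -1]

```text
t: 5.65
eef_pos: [0.4925, 0.1098, 0.278]
tool_rot: [0.0, 1.0, -0.012, -0.001]
contact_force: [0.5, 0.5, -0.2]
gripper_width: 0.558
grasp_force: 26.4
```

>>> carry_out:
  targets:
    - [0, -4, 0, 0, -1]
    - [0, -4, 0, 0, -1]
    - [0, -3.5, 0, 0, -1]
    - [0, -2, 0, -6, -1]
    - [0, -2, 0, -6, -1]
    - [0, 0, 0, 0, -1]
    - [0, 0, 0, 0, -1]

```text
t: 6.35
eef_pos: [0.4946, 0.2629, 0.278]
tool_rot: [0.001, 0.996, 0.092, -0.001]
contact_force: [1.1, -0.8, -1.1]
gripper_width: 0.56
grasp_force: 26.4
```

>>> carry_out:
  targets:
    - [2.2, -0.6, 0, 0, -1]
    - [2.3, -0.7, 0, 0, -1]
    - [0, 0, 2.2, 0, -1]
    - [0, 0, 2.2, 0, -1]
    - [0, 0, 2.2, 0, -1]
    - [0, 0, 2.2, 0, -1]
    - [0, 0, 0, 0, -1]
    - [0, 0, 0, 0, -1]

```text
t: 7.15
eef_pos: [0.5373, 0.2833, 0.191]
tool_rot: [0.0, 0.996, 0.091, -0.0]
contact_force: [-1.3, -0.1, 0.3]
gripper_width: 0.563
grasp_force: 26.3
```

```bash
cat > look.py <<'E'
import sys,cv2,numpy as np
from station import bot, imaging
def crop(im,x0,y0,x1,y1,k):
    c=cv2.resize(im[y0:y1,x0:x1],None,fx=k,fy=k,interpolation=cv2.INTER_CUBIC)
    for x in range(-(-x0//10)*10,x1,10): cv2.putText(c,str(x),((x-x0)*k,10),0,.3,(0,255,255),1);cv2.line(c,((x-x0)*k,12),((x-x0)*k,16),(0,255,0))
    for y in range(-(-y0//10)*10,y1,10): cv2.putText(c,str(y),(6,(y-y0)*k+4),0,.3,(0,255,255),1);cv2.line(c,(0,(y-y0)*k),(5,(y-y0)*k),(0,255,0))
    return c
t=np.ascontiguousarray(imaging.read_camera("top")[:,:,::-1]); s=np.ascontiguousarray(imaging.read_camera("side")[:,:,::-1])
cv2.imwrite(sys.argv[1],np.hstack([crop(t,230,140,310,260,5),crop(s,240,170,320,290,5)]))
o=bot.get_obs();print(o["t"],o["eef_pos"],o["contact_force"])
E
python3 look.py pics/w3.png
```

```text
7.25 [0.53788736 0.28448874 0.19236855] [ 0.50229209  0.47000323 -0.36018609]
```

View pics/w3.png

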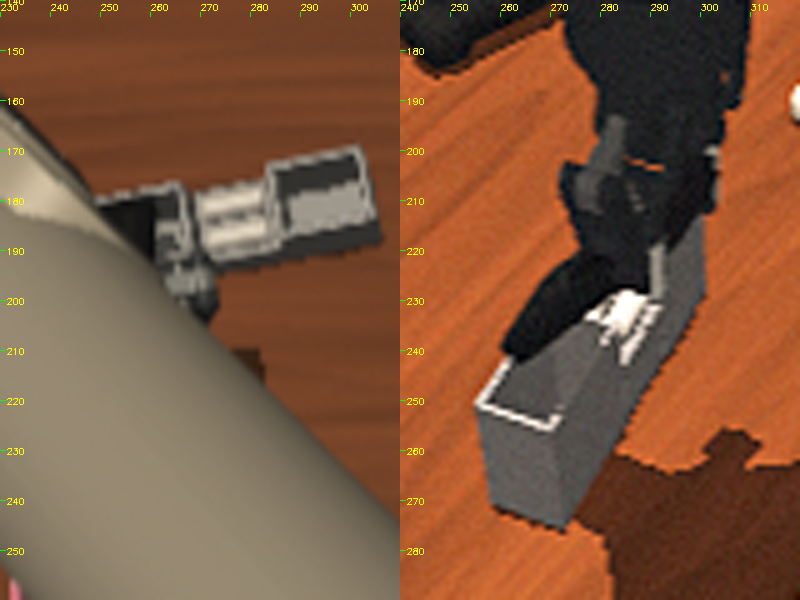

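The side crop shows the remote's foot above the wide pocket, with its lower left corner at about (261,240), and the top crop shows it at the pocket's right part. I'll compare that with the prediction.

Run:
```python
from h import *
g=np.array([.5376,.2840,.2105]);a=.184;K=[.6131,.2423,.1853]
R=np.array([[np.cos(a),-np.sin(a),0],[np.sin(a),np.cos(a),0],[0,0,1]])
for th in(28,32,36):
    t=np.radians(th);ax=np.array([-np.sin(t),0,np.cos(t)]);b=np.array([np.cos(t),0,np.sin(t)])*.008
    q=np.array([-.126*ax+s*b+[0,j*.024,0] for s in(-1,1) for j in(1,-1)])@R.T+g
    print(th,proj("side",q).round(1).tolist(),(q.mean(0)).round(3),((q.mean(0)-[.6131,.2423,0])@R).round(4))
```

```text
28 [[269.8, 246.8], [279.0, 232.5], [264.3, 242.9], [273.6, 228.8]] [0.596 0.295 0.099] [-0.0074  0.0548  0.0992]
32 [[266.7, 244.7], [276.0, 230.5], [261.3, 240.7], [270.8, 226.6]] [0.603 0.296 0.104] [0.0002 0.0548 0.1036]
36 [[263.7, 242.5], [273.1, 228.4], [258.5, 238.3], [268.1, 224.3]] [0.61  0.298 0.109] [0.0075 0.0548 0.1086]
```

>>> carry_out:
  targets:
    - [0, 0, 1.0, 0, -1]
    - [0, 0, 1.0, 0, -1]
    - [0, 0, 1.0, 0, -1]
    - [0, 0, 0.8, 0, -1]
    - [0, 0, 0, 0, -1]
    - [0, 0, 0, 0, -1]

```text
t: 7.85
eef_pos: [0.5369, 0.2847, 0.1527]
tool_rot: [0.0, 0.996, 0.093, -0.0]
contact_force: [-0.4, -0.1, -0.7]
gripper_width: 0.56
grasp_force: 26.4
```

>>> carry_out:
  targets:
    - [0.8, 0, 0, 0, -1]
    - [0.8, 0, 0, 0, -1]
    - [0.8, 0, 0, 0, -1]
    - [0.8, 0, 0, 0, -1]
    - [0, 0, 0, 0, -1]
  force: 20

```text
t: 8.35
eef_pos: [0.5701, 0.2908, 0.153]
tool_rot: [-0.0, 0.996, 0.092, 0.001]
contact_force: [-0.7, -0.1, -0.8]
gripper_width: 0.559
grasp_force: 25.6
```

>>> carry_out:
  targets:
    - [0.8, 0, 0, 0, -1]
    - [0.8, 0, 0, 0, -1]
    - [0.8, 0, 0, 0, -1]
    - [0.8, 0, 0, 0, -1]
    - [0.8, 0, 0, 0, -1]
    - [0, 0, 0, 0, -1]
    - [0, 0, 0, 0, -1]

```text
t: 9.05
eef_pos: [0.6087, 0.2979, 0.153]
tool_rot: [-0.0, 0.996, 0.092, 0.001]
contact_force: [-0.9, 0.6, -1.3]
gripper_width: 0.56
grasp_force: 26.4
```

```bash
python3 look.py pics/w4.png
```

```text
9.15 [0.60819217 0.29791592 0.15311513] [-0.75243501 -0.14226639 -0.74722665]
```

View pics/w4.png

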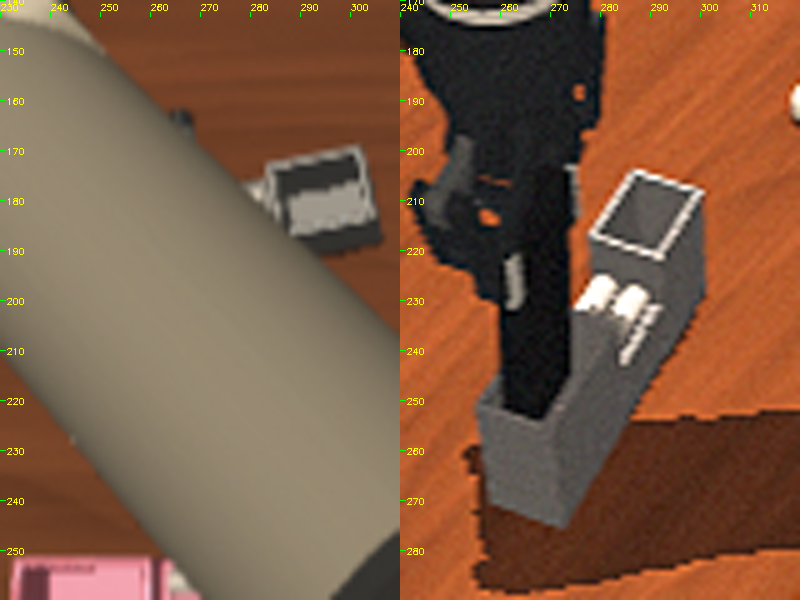

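The remote now stands upright in the wide pocket (side crop, from (262,205) to (268,250)). I'll lower it to the floor, slowly at the end.

>>> carry_out:
  targets:
    - [-0.4, 0, 0.8, 0, -1]
    - [0, 0, 0.8, 0, -1]
    - [0, 0, 0.8, 0, -1]
    - [0, 0, 0.8, 0, -1]
    - [0, 0, 0.3, 0, -1]
    - [0, 0, 0, 0, -1]
    - [0, 0, 0.2, 0, -1]
    - [0, 0, 0, 0, -1]

```text
t: 9.95
eef_pos: [0.604, 0.2973, 0.1161]
tool_rot: [-0.0, 0.996, 0.092, 0.0]
contact_force: [-0.6, -0.2, -0.9]
gripper_width: 0.554
grasp_force: 26.4
```

>>> carry_out:
  targets:
    - [0, 0, 0.2, 0, -1]
    - [0, 0, 0.1, 0, -1]
    - [0, 0, 0.1, 0, -1]
    - [0, 0, 0, 0, -1]
    - [0, 0, 0, 0, -1]

```text
t: 10.45
eef_pos: [0.6047, 0.2975, 0.1139]
tool_rot: [-0.0, 0.996, 0.092, 0.001]
contact_force: [-1.9, -1.0, 8.7]
gripper_width: 0.557
grasp_force: 27.5
```

Floor contact at the expected height. Releasing gently and retreating upward.

>>> carry_out:
  targets:
    - [0, 0, -0.1, 0, 0.15]
    - [0, 0, 0, 0, 0.2]
    - [0, 0, 0, 0, 0.3]
    - [0, 0, 0, 0, 0.5]
    - [0, 0, 0, 0, 0.6]
    - [0, 0, -1, 0, 0.6]
    - [0, 0, -2, 0, 0.6]
    - [0, 0, -3, 0, 0.6]
    - [0, 0, -3, 0, 0.6]
    - [0, 0, -3, 0, 0.6]
    - [0, 0, -3, 0, 0.6]
    - [0, 0, 0, 0, 0.6]

```text
t: 11.65
eef_pos: [0.6058, 0.2989, 0.2692]
tool_rot: [-0.002, 0.996, 0.092, 0.004]
contact_force: [0.3, -0.2, 0.2]
gripper_width: 0.797
grasp_force: 0.0
```

>>> carry_out:
  targets:
    - [0, 0, 0, 5.7, 0.6]
    - [0, 0, 0, 5.7, 0.6]
    - [0, 0, 0, 0, 0.6]
    - [-0.6, 4.5, 0, 0, 0.6]
    - [-0.6, 4.5, 0, 0, 0.6]
    - [-0.6, 4.5, 0, 0, 0.6]
    - [-0.6, 4.5, 0, 0, 0.6]
    - [-0.6, 4.5, 0, 0, 0.6]
    - [-0.6, 4.5, 0, 0, 0.6]
    - [-0.6, 4.5, 0, 0, 0.6]
    - [-0.6, 4.5, 0, 0, 0.6]
    - [-0.6, 4.5, 0, 0, 0.6]

```text
t: 12.85
eef_pos: [0.5437, -0.1087, 0.2632]
tool_rot: [0.0, 1.0, -0.005, 0.0]
contact_force: [0.4, 0.4, 0.4]
gripper_width: 0.801
grasp_force: 0.0
```

>>> carry_out:
  targets:
    - [0, 3, 0, 0, 0.6]
    - [0, 0, 0, 0, 0.6]
    - [0, 0, 0, 0, 0.6]

```text
t: 13.15
eef_pos: [0.5437, -0.1374, 0.2629]
tool_rot: [-0.0, 1.0, -0.007, -0.0]
contact_force: [0.7, 0.5, 0.1]
gripper_width: 0.803
grasp_force: 0.0
```

```bash
python3 look.py pics/w5.png
```

```text
13.25 [ 0.54411224 -0.13536149  0.2629846 ] [1.17312351 0.46484536 0.3097988 ]
```

View pics/w5.png

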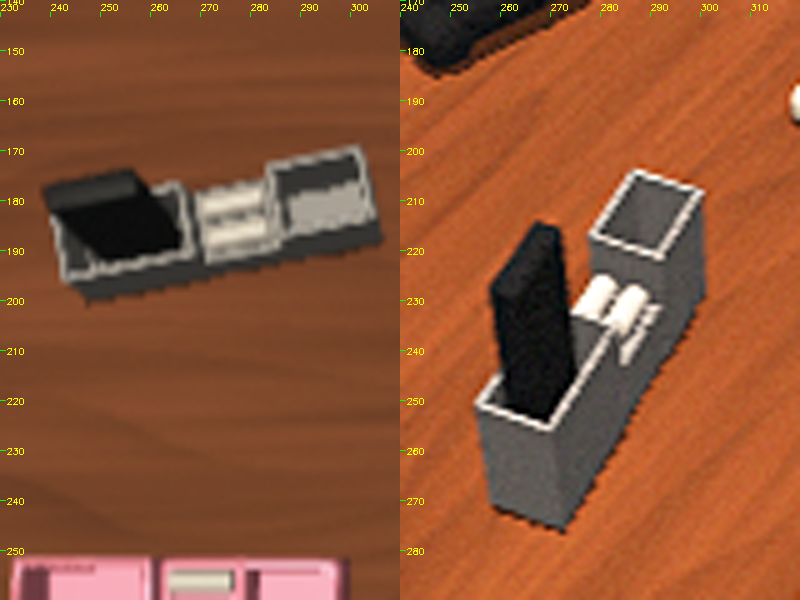

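The wide remote stands in its pocket, with its top face at about (249,177) in the top view. I'll compute its lean while continuing with the narrow one.

Run:
```python
from h import *
K=[.6131,.2423,.1853]
for n,u in(("top",(249,177.5)),("side",(265.5,221))):
    r=least_squares(lambda p:(proj(n,W(K,[p[0],p[1],.155]))-u).ravel(),[0,.05]);print(n,r.x.round(4))
```

```text
top [0.0115 0.0527]
side [0.0039 0.0558]
```

>>> carry_out:
  targets:
    - [0.1, 3.1, 0, 0, 0.6]
    - [0, 0, 0, 0, 0.6]
    - [0, 0, 4, 0, 0.6]
    - [0, 0, 4, 0, 0.6]
    - [0, 0, 4, 0, 0.6]
    - [0, 0, 3.6, 0, 0.6]
    - [0, 0, 0, 0, 0.6]
    - [0, 0, 0, 0, 0.6]

```text
t: 14.05
eef_pos: [0.5449, -0.1667, 0.1075]
tool_rot: [-0.0, 1.0, -0.006, -0.0]
contact_force: [0.2, 0.3, -0.1]
gripper_width: 0.803
grasp_force: 0.0
```

>>> carry_out:
  targets:
    - [0, 0, 0, 0, -1]
    - [0, 0, 0, 0, -1]
    - [0, 0, 0, 0, -1]
    - [0, 0, 0, 0, -1]
    - [0, 0, 0, 0, -1]
    - [0, 0, 0, 0, -1]
    - [0, 0, 0, 0, -1]
    - [0, 0, 0, 0, -1]
    - [0, 0, 0, 0, -1]
    - [0, 0, 0, 0, -1]
  force: 25

```text
t: 15.05
eef_pos: [0.5457, -0.1682, 0.1089]
tool_rot: [0.0, 1.0, -0.007, 0.001]
contact_force: [-0.8, 0.7, 7.4]
gripper_width: 0.348
grasp_force: 28.5
```

>>> carry_out:
  targets:
    - [-0.29, 0, -0.41, 0, -1]
    - [-0.57, 0, -0.82, 0, -1]
    - [-0.57, 0, -0.82, 0, -1]
    - [-0.86, 0, -1.23, 0, -1]
    - [-0.86, 0, -1.23, 0, -1]
    - [-0.86, 0, -1.23, 0, -1]
    - [-0.86, 0, -1.23, 0, -1]
    - [0, 0, -3, 0, -1]
    - [0, 0, -3, 0, -1]
    - [0, 0, -3, 0, -1]
    - [0, 0, 0, 0, -1]

```text
t: 16.15
eef_pos: [0.4958, -0.1679, 0.2706]
tool_rot: [0.001, 1.0, -0.007, 0.002]
contact_force: [-0.1, -0.5, -0.8]
gripper_width: 0.345
grasp_force: 27.5
```

>>> carry_out:
  targets:
    - [0, 0, 0, -5.7, -1]
    - [0, 0, 0, -5.7, -1]
    - [0, 0, 0, 0, -1]
    - [1.5, -3.6, 0, 0, -1]
    - [1.5, -3.6, 0, 0, -1]
    - [1.5, -3.6, 0, 0, -1]
    - [1.5, -3.6, 0, 0, -1]
    - [1.5, -3.6, 0, 0, -1]
    - [1.5, -3.6, 0, 0, -1]
    - [1.5, -3.6, 0, 0, -1]
    - [1.5, -3.6, 0, 0, -1]
    - [0, 0, 0, 0, -1]

```text
t: 17.35
eef_pos: [0.5591, 0.1443, 0.2661]
tool_rot: [-0.002, 0.995, 0.095, -0.001]
contact_force: [-0.0, -0.3, -1.0]
gripper_width: 0.35
grasp_force: 27.3
```

>>> carry_out:
  targets:
    - [0, 0, 0, 0, -1]

```text
t: 17.45
eef_pos: [0.5595, 0.1383, 0.2657]
tool_rot: [0.0, 0.996, 0.093, -0.001]
contact_force: [-0.5, 0.2, -1.6]
gripper_width: 0.348
grasp_force: 27.3
```

>>> carry_out:
  targets:
    - [0.6, -1.9, 0, 0, -1]
    - [0.6, -1.8, 0, 0, -1]
    - [0, 0, 2.2, 0, -1]
    - [0, 0, 2.2, 0, -1]
    - [0, 0, 2.2, 0, -1]
    - [0, 0, 2.2, 0, -1]
    - [0, 0, 0, 0, -1]
    - [0, 0, 0, 0, -1]

```text
t: 18.25
eef_pos: [0.5655, 0.1748, 0.1787]
tool_rot: [0.001, 0.996, 0.091, -0.001]
contact_force: [-0.3, 0.2, -1.6]
gripper_width: 0.348
grasp_force: 27.2
```

```bash
python3 look.py pics/w6.png
python3 - <<'E'
from h import *
g=np.r_[bot.get_obs()["eef_pos"]]+[0,0,.019];a=.185
R=np.array([[np.cos(a),-np.sin(a),0],[np.sin(a),np.cos(a),0],[0,0,1]])
for th in(25,30,35):
    t=np.radians(th);ax=np.array([-np.sin(t),0,np.cos(t)]);b=np.array([np.cos(t),0,np.sin(t)])*.008
    q=np.array([-.112*ax+s*b+[0,j*.015,0] for s in(-1,1) for j in(1,-1)])@R.T+g
    print(th,proj("side",q).round(1).tolist(),proj("top",q).round(1).tolist(),((q.mean(0)-[.6131,.2423,0])@R).round(4))
E
```

```text
18.35 [0.56639893 0.17591039 0.18001634] [ 0.15227218  0.2717344  -0.51354117]
25 [[293.1, 213.4], [298.0, 205.7], [287.8, 210.0], [292.9, 202.3]] [[289.9, 185.4], [300.8, 183.2], [288.6, 179.7], [299.6, 177.5]] [-0.0108 -0.0567  0.0975]
30 [[289.8, 211.3], [294.8, 203.6], [284.8, 207.6], [289.9, 200.0]] [[289.1, 181.9], [300.1, 179.7], [287.9, 176.3], [298.9, 174.1]] [-0.0021 -0.0567  0.102 ]
35 [[286.7, 209.1], [291.7, 201.5], [281.9, 205.2], [287.0, 197.6]] [[288.3, 178.5], [299.4, 176.2], [287.1, 173.1], [298.2, 170.8]] [ 0.0061 -0.0567  0.1073]
```

View pics/w6.png

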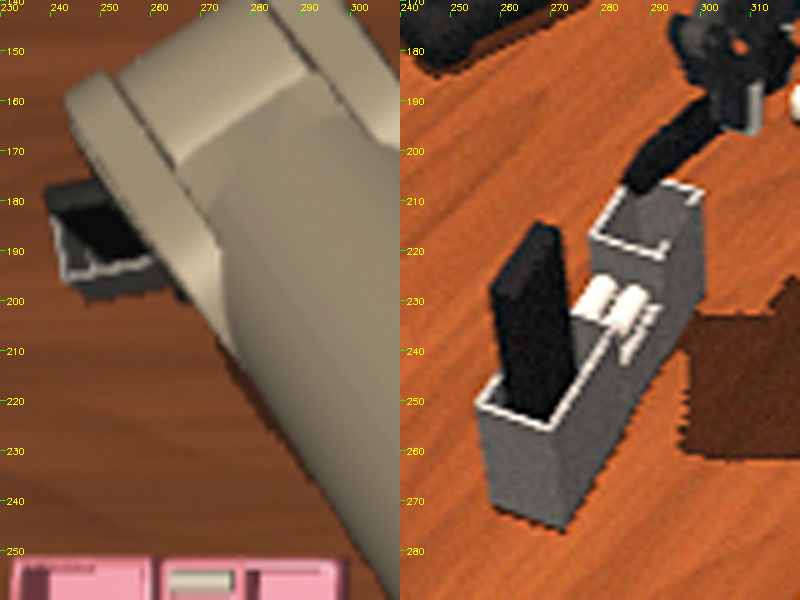

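The narrow remote's foot is at (286,207) in the side view, as predicted for a lean of about 34°. It is centred over the narrow pocket, so I'll insert it and swing it upright against the far wall.

>>> carry_out:
  targets:
    - [0, 0, 1.0, 0, -1]
    - [0, 0, 1.0, 0, -1]
    - [0, 0, 1.0, 0, -1]
    - [0, 0, 0.9, 0, -1]
    - [0, 0, 0, 0, -1]
    - [0, 0, 0, 0, -1]

```text
t: 18.95
eef_pos: [0.5654, 0.1763, 0.1393]
tool_rot: [0.0, 0.996, 0.092, -0.001]
contact_force: [0.1, 0.1, -0.8]
gripper_width: 0.344
grasp_force: 27.3
```

>>> carry_out:
  targets:
    - [0.8, 0, 0, 0, -1]
    - [0.8, 0, 0, 0, -1]
    - [0.8, 0, 0, 0, -1]
    - [0.8, 0, 0, 0, -1]
    - [0.8, 0, 0, 0, -1]
    - [0.8, 0, 0, 0, -1]
    - [0.8, 0, 0, 0, -1]
    - [0.6, 0, 0, 0, -1]
    - [0, 0, 0, 0, -1]
    - [0, 0, 0, 0, -1]
  force: 20

```text
t: 19.95
eef_pos: [0.6275, 0.1879, 0.1398]
tool_rot: [-0.0, 0.996, 0.092, 0.001]
contact_force: [0.2, 0.6, -1.5]
gripper_width: 0.347
grasp_force: 28.3
```

>>> carry_out:
  targets:
    - [0.5, 0, 0, 0, -1]
    - [-0.5, 0, 0.8, 0, -1]
    - [0, 0, 0.8, 0, -1]
    - [0, 0, 0.8, 0, -1]
    - [0, 0, 0.8, 0, -1]
    - [0, 0, 0.3, 0, -1]
    - [0, 0, 0, 0, -1]
    - [0, 0, 0.2, 0, -1]
    - [0, 0, 0, 0, -1]

```text
t: 20.85
eef_pos: [0.6268, 0.1879, 0.1028]
tool_rot: [-0.0, 0.996, 0.092, 0.0]
contact_force: [-0.2, -0.5, -1.2]
gripper_width: 0.349
grasp_force: 28.4
```

```bash
python3 look.py pics/w7.png
```

```text
20.95 [0.62679073 0.18788904 0.10297749] [ 0.03933674 -0.21211633 -1.69832015]
```

View pics/w7.png

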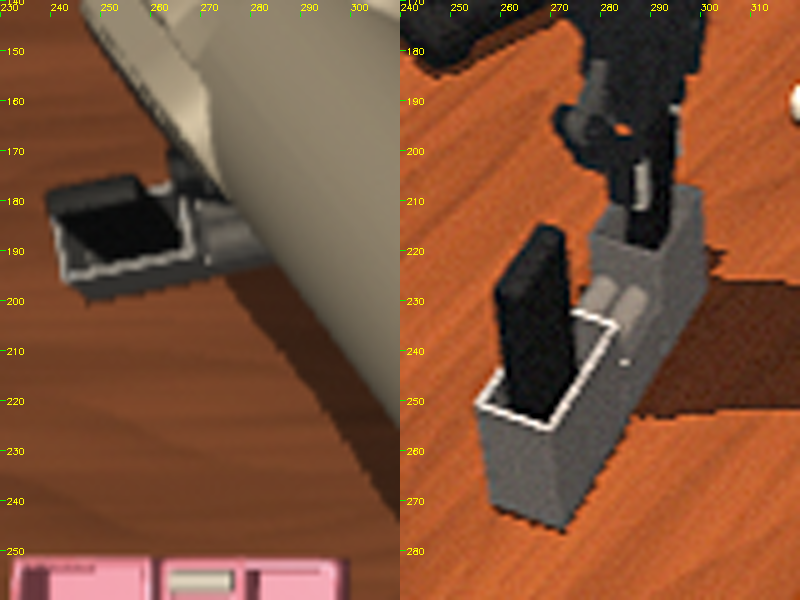

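The narrow remote is upright in the narrow pocket (it goes in at about (289,217) in the side view), and the wide one is standing undisturbed. I'll lower the last few millimetres to contact.

>>> carry_out:
  targets:
    - [0, 0, 0.2, 0, -1]
    - [0, 0, 0.1, 0, -1]
    - [0, 0, 0.1, 0, -1]
    - [0, 0, 0, 0, -1]
    - [0, 0, 0, 0, -1]

```text
t: 21.45
eef_pos: [0.6268, 0.1878, 0.0992]
tool_rot: [0.0, 0.996, 0.092, 0.0]
contact_force: [-1.7, 0.0, 4.6]
gripper_width: 0.349
grasp_force: 28.9
```

>>> carry_out:
  targets:
    - [0, 0, 0, 0, -0.25]
    - [0, 0, 0, 0, -0.1]
    - [0, 0, 0, 0, 0.1]
    - [0, 0, 0, 0, 0.3]
    - [0, 0, 0, 0, 0.3]
    - [0, 0, -1, 0, 0.3]
    - [0, 0, -2, 0, 0.3]
    - [0, 0, -3, 0, 0.3]
    - [0, 0, -3, 0, 0.3]
    - [0, 0, -3, 0, 0.3]
    - [0, 0, -3, 0, 0.3]
    - [0, 0, 0, 0, 0.3]

```text
t: 22.65
eef_pos: [0.629, 0.1891, 0.2548]
tool_rot: [-0.001, 0.996, 0.092, 0.004]
contact_force: [0.5, -0.2, 0.4]
gripper_width: 0.653
grasp_force: 0.0
```

>>> carry_out:
  targets:
    - [-4, 0, 0, 0, 0.3]
    - [-4, 0, 0, 0, 0.3]
    - [-4, 0, 0, 0, 0.3]
    - [-4, 0, 0, 0, 0.3]
    - [0, 0, 0, 0, 0.3]
    - [0, 0, 0, 0, 0.3]
    - [0, 0, 0, 0, 0.3]

```text
t: 23.35
eef_pos: [0.4705, 0.1585, 0.2491]
tool_rot: [-0.0, 0.996, 0.092, 0.001]
contact_force: [0.4, -0.1, -0.4]
gripper_width: 0.652
grasp_force: 0.0
```

```bash
python3 look.py pics/w8.png
```

```text
23.45 [0.47046583 0.15861557 0.24876232] [-0.82629904 -0.17385446  0.83938849]
```

View pics/w8.png

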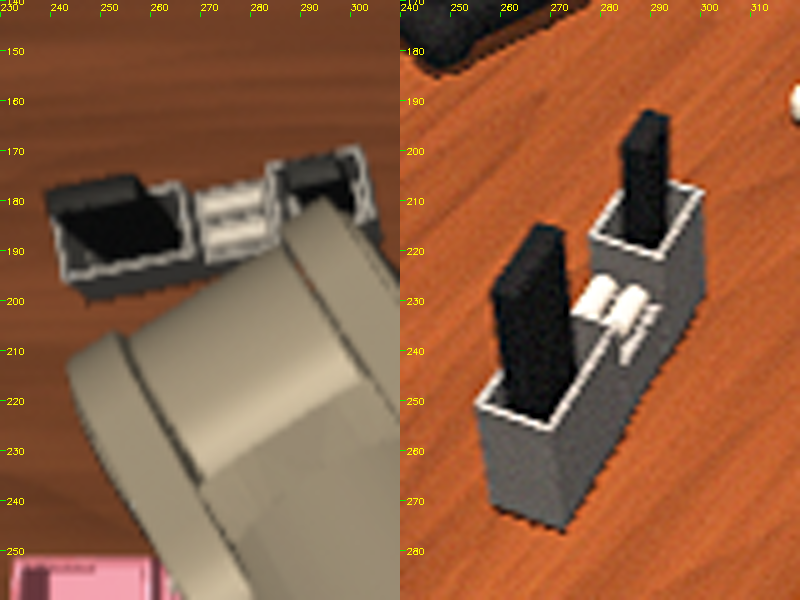

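Both remotes stand upright in their pockets (side view tops at (266,220) and (288,196)), and the arm is clear. Handing in.

```bash
python3 -c "
from station import bot
print(bot.hand_in())"
```

```text
the job is handed in; nothing more can be done
None
```

The job is handed in at about 23 s of the 64 s: the last pictures show both remotes upright, foot down, in the correct pockets, released with the arm clear; I never touched the earbud case, but the hand-in reported no verdict.

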